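# Take the clipper guard out of the steriliser with tongs

## Robot

A 6-joint arm with a two-finger parallel gripper is mounted at the origin on the work surface. World frame = base frame: x ahead of the robot, y to its left, z up, the work surface at z = 0. Lengths are in mm, angles in rad, forces in N, time in s.
With the tool pointing down it reaches from about 275 to 1000 mm from the base axis. Payload 8.4 kg.
Tool frame: the origin (TCP) lies at the very end of the fingers, on their centre line; the grasp point (between the pads) lies 19 mm behind it; z points along the fingers, y is the direction in which the jaws open and shut (so a half turn about z gives the same grasp; the last joint's range is limited). The gripper opens to 85 mm and grips with 20 to 120 N. Pads are 22 mm wide; open, the fingers measure 114 mm over their backs; the gripper's body (76 mm by 85 mm) begins 54 mm behind the grasp point. The pads swing forward as they close: fully open they stand 13 mm farther back than shut.
Start: joints at [1.188, 0.353, 1.633, -0, 1.155, -0.002], TCP at [232.288, 580.233, 231.281] pointing down, gripper open.
Joint ranges: [-2.63, 2.63], [-0.92, 2.1], [0.06, 2.66], [-1.3, 4.44], [0, 2.69], [-3.02, 3.02]. Speed limits (rad/s): [2.22, 2.22, 2.79, 3.14, 3.14, 3.14].

## Interface

Orientations are given as [roll, pitch, yaw] about the fixed x, y, z axes, in that order (R = Rz(yaw) Ry(pitch) Rx(roll)).
In Python, from rig import r gives the robot as it stands.
- The arm moves only by the tool move_arm, never from a script. Its argument "increments" is a list of rows, each an object of numbers: "tx", "ty", "tz": the shift along the tool's x, y, z in cm; "rx", "ry", "rz": the turn, a rotation vector about the tool's x, y, z in degrees; "gripper": the gripper's target within -1 to 1 (fully open at 1, half-way at 0, shut at -1). A call has 1 to 12 rows; each row shifts and turns the commanded pose from where the row before left it, along the tool's axes as they then stand; what a row does not reach is not made up. A row lasts 1/10 s, in which the tool goes at most 50 mm and 8.59 degrees, less where a joint would pass 70% of its speed; a pose out of reach is approached as far as the arm can. A call is refused whole if a number of a shift passes 5 or a number of a turn 8.59, either way. A call with a gripper value outside its range is refused whole. The fingers move at their own pace and stop on an object; "squeeze" is the grip in N (left out, the last holds). Time passes only in rows, so rows that do not move let the fingers close. It gives the time, the measured TCP pose, the force and the opening at its end, in the units of the state.
- r.sense(): the state, without advancing time (a new reading comes with each control period).
- r.grab_frame(name): name is "side" or "top"; returns (picture, depth): 400x640x3 uint8, red, green, blue; 400x640 float32, mm along the optical axis (not along the pixel's ray), 0 where there is no reading.
- r.camera_model(name): a dict with "fx", "fy", "cx", "cy" (pixels), "R" (3x3) and "t" (3): a world point X has camera coordinates R X + t. Camera axes: x right, y down, z forward; pixel columns grow to the right and rows downward; lengths in mm; the calibration is good to about 2 mm. A picture is of the moment at which its call begins. camera_model takes no time and is no camera call.
- r.sign_off(): hands the job in, once; it reports no verdict.
Trained networks look in the newest picture that a camera, given by its name, has taken for a name from the list of things; names that differ only in an ending like _2 or _b are one class to them, and where a whole thing is asked for, a point or a joint stands for the part that bears it (a point fixed in the world has none). Each returns a list of dicts, best first, with "confidence" (0 to 1); they miss things now and then, are a little off and sometimes report something else, mostly with a low value. They report only what shows in the picture. A call takes as long as a camera call.
- r.cut_out(query, camera): "mask" (400x640 bool, what is visible of it) and "bbox" ([left, top, right, bottom] in pixels, round what is visible of it).
- r.place_of(query, camera): "location" ([row, column] in pixels: a listed point, or the origin of a listed thing).
The state is a dict: "clock": time; "qpos": joint angles; "qvel": joint speeds; "joint_efforts": joint torques, N m; "eef_pos": TCP position; "tcp_rot": TCP orientation; "contact_force": force on the tool from outside, world axes, zero at the start; "wrist_torque": the same for the moment, N m; "opening": opening from 0.0 (shut) to 1.0 (fully open).
Only numpy, scipy, OpenCV 4.12 (cv2) and the standard library are available. Lean on these libraries where they do the work, as an engineer would, in place of code of your own. Each camera call takes 0.05 s, during which the arm holds its last target. There are 200 camera calls.

## Task

Swing the steriliser's clear front door all the way down and leave it down. Then pick up the steel tongs from their rest, close them on the toothed clipper guard inside the steriliser and lift it out, touching the guard only with the tongs and leaving everything else where it is. Finish while holding it: the guard stays pinched in the tongs, still and in the air, at least 14 cm above the worktop.

Things in the scene. Friction and masses are not known exactly. Their poses are not given: they have to be found in the camera images.
- steriliser: White low box, 160 deep (x) x 260 wide (y) x 150 high, fixed to the worktop. Origin on the worktop, straight under the middle of the door's hinge line at its front; x points into the box (away from the robot), y to its left. Its roof (underside 138, top 150 above the worktop) covers only x = 84 to 160; the slope from x = 0, height 40, to x = 77, height 150 is the door opening.
- door (a joint): Door angle (rad). 0 = shut (clear door leaning back 35 degrees over the rack), 0.61 = upright, 2.18 = fully down, level towards the robot, upper face then about 38 above the worktop. Turns about the steriliser's y through door_hinge. Its weight (350 g) holds it shut below 0.61 and takes it down by itself beyond, slowly (damped: about 2 s from 1.2 to fully down).
- door_handle (a point): Middle of the door's handle: a straight steel bar 10 thick, 120 long, parallel to the hinge line, 162 from it (and 6 outward of the 35 degree line through it), beyond the door's free edge (23 gap between bar and edge, for fingertips). Shut, it is 176 above the worktop and 26 above the roof, with room for fingertips behind it, over the roof. Its frame turns with the door.
- door_hinge (a point): Middle of the door's hinge line, 40 above the worktop at the front of the steriliser. Axes as the steriliser's.
- guard: The clipper guard: a small black plastic comb block, 36 long (x) x 30 wide (y) x 24 high, a row of teeth standing on a flat base, flat outer sides; about 30 g. It stands on the steriliser's rack, on the left or the right, its long axis about along the steriliser's x. Origin: centre of its underside.
- guard_center (a point): Centre of the clipper guard, 12 above its underside.
- tongs: Steel spring tongs, 205 long, lying flat on the rest: two upright flat arms 18 high that spread in a level V from a round pivot (22 across). Origin: pivot axis, at the underside; x along the middle line of the open tongs to the jaws, z up. Jaws: flat pads 18 high at x = 163 to 195, about 57 apart when open. Fixed to the left arm (+y). About 100 g.
- tongs_grip (a point): Where to grip: on the middle line, 80 ahead of the pivot, 9 above the underside (31 above the worktop on the rest), between grey grip plates (x = 58 to 102, 20 high), 47 over their outer faces. Squeezed there to 42 the jaw gap is about 46; 35: 30 (the guard's width); 26: 10 (stop). The spring pushes back with 8 N (open) to 14 N (shut): it keeps the tongs between fingers held at 42.
- tongs_tip (a point): Middle of the space between the open jaws, 180 ahead of the pivot (100 ahead of tongs_grip), 9 above the underside. Fixed to the left arm (+y), so it shifts a little as the tongs close.
- rest: Black rubber rest of the tongs, fixed: a plate 150 x 90 x 3 with two cross rails 22 high and 10 thick at x = -62 and +62. Origin: centre of its underside, x along the tongs. The tongs lie on the rails; between the rails there is room for the fingers either side of the grip plates. It stands either to the left or to the right of the steriliser's door.
- cap: Bystander: a round black nozzle cap, 36 across, 35 high, that tapers to a spout; stands on the rack beside the guard. Origin: centre of its underside.
- scale: Bystander: flat grey weighing scale, 150 x 120 x 18, fixed, on the other side of the door from the rest. Origin: centre of its underside.
- bowl: Bystander: black mixing bowl, 110 across, 65 high, standing on the scale. Origin: centre of its underside.
- developer: Bystander: orange bottle, 76 across, 190 high, at the back left. Origin: centre of its underside.
- jar: Bystander: white jar, 90 across, 90 high, at the back right. Origin: centre of its underside.
- rack (a point): Middle of the level steel rack inside the steriliser, 60 behind its origin, 66 above the worktop. The rack runs from x = 20 to the back wall at x = 152 and is 244 wide between the side walls. With the door down it is open from above (up to the roof's edge at x = 84) and from the front. Axes as the steriliser's.
- carton: Bystander: long white paper box, 50 x 170 x 45 high, at the left side. Origin: centre of its underside.
- tube: Bystander: metal tube with black cap, 32 thick, 140 long, lying at the right side. Origin: under its middle, on the worktop.

How it is judged (in metres and radians):
On the way, in this order (a step that is already met when the one before it is completed fails the run):
1. the door is fully down (value of joint door above 2.05 rad), for 0.2 s.
2. the fingers have lifted the tongs off the rest (contact force between the fingers and tongs above 1 N and distance of tongs_grip from where it was at the start of the episode above 0.04 m and contact force between tongs and rest below 0.05 N), for 0.1 s.
3. the tongs have lifted the guard off the rack (contact force between tongs and guard above 0.3 N and z of guard in the frame of steriliser above 0.08 m and contact force between guard and steriliser below 0.05 N), for 0.1 s.
At the end, for the whole second after the job is handed in: Guard centre over 135 mm above the worktop, pressed by the tongs (over 0.5 N) within 45 mm of tongs_tip and slower than 30 mm/s; tongs held by the fingers (over 1 N); both clear of the steriliser; door down (over 2.05 rad); cap within 30 mm of its place (height (world z) of guard_center above 0.135 m and contact force between tongs and guard above 0.5 N and distance between guard_center and tongs_tip below 0.045 m and contact force between the fingers and tongs above 1 N and contact force between each of guard, tongs and steriliser below 0.05 N and linear speed of guard below 0.03 m/s and value of joint door above 2.05 rad and distance of cap from where it was at the start of the episode below 0.03 m); the arm keeps its last pose, push and grip.
It fails at once if the robot touched the guard itself (contact force between any of the fingers, the arm and guard above 0.3 N).
It fails at once if a bystander was moved by more than 30 mm (distance of any of cap, bowl, developer, jar, carton, tube from where it was at the start of the episode above 0.03 m).
It also fails if it takes over 59 s, if anything falls off the work surface, if the arm or the gripper's body presses on something with over 40 N, if the wrist force passes 120 N, or if a joint passes its speed limit or range.

## Working session

There is one attempt and no reset: what is moved stays moved. The work goes in short steps, Python scripts to look and compute and a tool call to move; the robot and the scene stay as the last step left them, time stands still between calls to the robot, and variables do not carry over. Pictures are saved under pics/ and viewed, about 8 in all and at most 12, crops included, and the job is handed in when it is done.

Besides the shell and the picture viewer there is one more tool, called after "Emit:" as name([rows], argument=value, ...), one row to a line, values as JSON. move_arm: Moves the arm, as the interface text tells. Its arguments: {"type":"object","properties":{"increments":{"type":"array","items":{"type":"object","properties":{"tx":{"type":"number"},"ty":{"type":"number"},"tz":{"type":"number"},"rx":{"type":"number"},"ry":{"type":"number"},"rz":{"type":"number"},"gripper":{"type":"number"}}}},"squeeze":{"type":"number"}},"required":["increments"]}

```bash
mkdir -p pics; ls
cat > h.py <<'E'
import numpy as np, cv2
from rig import r
from scipy.spatial.transform import Rotation as Ro
def pt(cam,row,col,depth=None,z=None):
    m=r.camera_model(cam);R=np.array(m["R"]);t=np.array(m["t"])
    d=np.array([(col-m["cx"])/m["fx"],(row-m["cy"])/m["fy"],1.])
    o=-R.T@t; w=R.T@d
    s=depth if depth is not None else (z-o[2])/w[2]
    return o+s*w
def cloud(cam,D,mask):
    v,u=np.nonzero(mask&(D>0));m=r.camera_model(cam);R=np.array(m["R"]);t=np.array(m["t"])
    z=D[v,u];P=np.c_[(u-m["cx"])/m["fx"]*z,(v-m["cy"])/m["fy"]*z,z]
    return (P-t)@R
E
python3 - <<'E'
from h import *
s=r.sense();print(s["eef_pos"],s["tcp_rot"],s["clock"],s["opening"])
for c in ["top","side"]:
    p,D=r.grab_frame(c);cv2.imwrite(f"pics/{c}0.png",p[:,:,::-1]);np.save(f"pics/{c}0.npy",D)
    m=r.camera_model(c);print(c,-np.array(m["R"]).T@m["t"],np.array(m["R"])[2],m["fx"])
    for q in ["door_handle","door_hinge","steriliser","rack","guard_center","tongs","tongs_grip","tongs_tip","rest","cap"]:
        try:
            for k in r.place_of(q,c)[:2]:
                a,b=k["location"];i,j=int(round(a)),int(round(b));d=D[min(max(i,0),399),min(max(j,0),639)]
                print(q,round(a),round(b),round(k["confidence"],2),pt(c,a,b,depth=d).round())
        except Exception as e: print(q,e)
E
```

```text
pics
[232.11161204 579.76933632 230.54727857] [-3.14017932e+00 -6.17576997e-06  2.76080511e+00] 0.0 1.0002406050020916
top [ 2.91308487e+02 -5.02151151e-01  1.39532428e+03] [ 0.20325605  0.00849233 -0.97908879] 391.0682397564614
door_handle 161 334 0.89 [683. -24. 179.]
door_hinge 201 331 0.88 [590. -23.  -3.]
door_hinge 248 229 0.36 [402. 329.  29.]
steriliser 198 330 0.7 [601. -19.  -4.]
rack 176 332 0.88 [645. -20. 129.]
guard_center 199 243 0.62 [585. 299.  -2.]
guard_center 248 229 0.5 [404. 330.  29.]
tongs 249 226 0.86 [397. 337.  43.]
tongs_grip 223 233 0.56 [493. 327.   6.]
tongs_tip 222 239 0.75 [492. 298.  43.]
tongs_tip 198 244 0.57 [588. 293.   6.]
rest 224 236 0.59 [490. 314.  10.]
cap 198 331 0.46 [589. -22.  43.]
side [ -90.59249475 -933.56943791 1057.59552567] [ 0.44129382  0.63605296 -0.63300584] 466.1863830553311
door_handle 177 353 0.57 [702.  -6. 151.]
door_hinge 217 329 0.94 [591. -30.  50.]
steriliser 225 330 0.58 [604. -22.   1.]
rack 207 342 0.73 [623. -56.  95.]
rack 170 277 0.38 [619. 350.  -8.]
tongs 183 226 0.71 [400. 336.  32.]
tongs_grip 177 248 0.69 [494. 356.   8.]
tongs_grip 180 351 0.26 [686. -17. 151.]
tongs_tip 173 277 0.57 [601. 322.   5.]
rest 184 247 0.64 [475. 321.   5.]
```

Run:
```python
from h import *
a=cv2.imread("pics/top0.png");b=cv2.imread("pics/side0.png")
A=cv2.resize(a[110:300,170:430],(800,585),interpolation=cv2.INTER_CUBIC)
B=cv2.resize(b[110:300,190:450],(800,585),interpolation=cv2.INTER_CUBIC)
cv2.imwrite("pics/t1.png",A);cv2.imwrite("pics/s1.png",B)
```

```text
(no output)
```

View pics/t1.png

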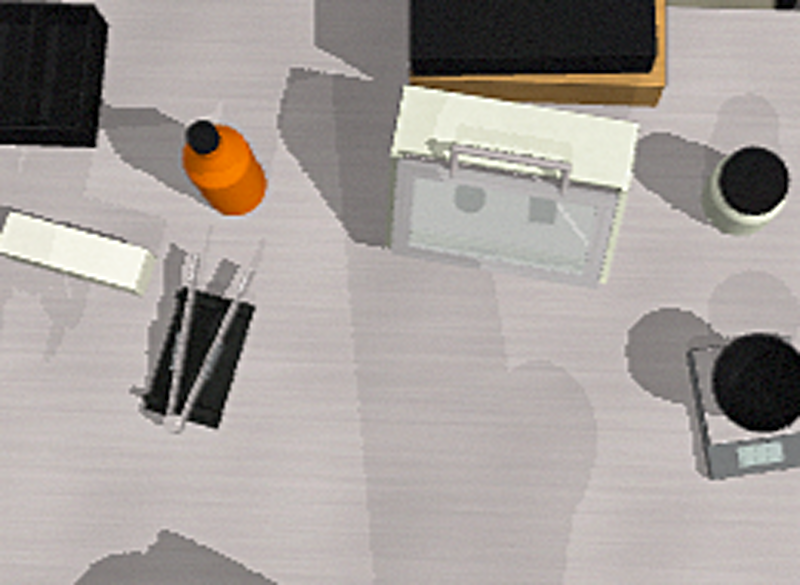

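View pics/s1.png

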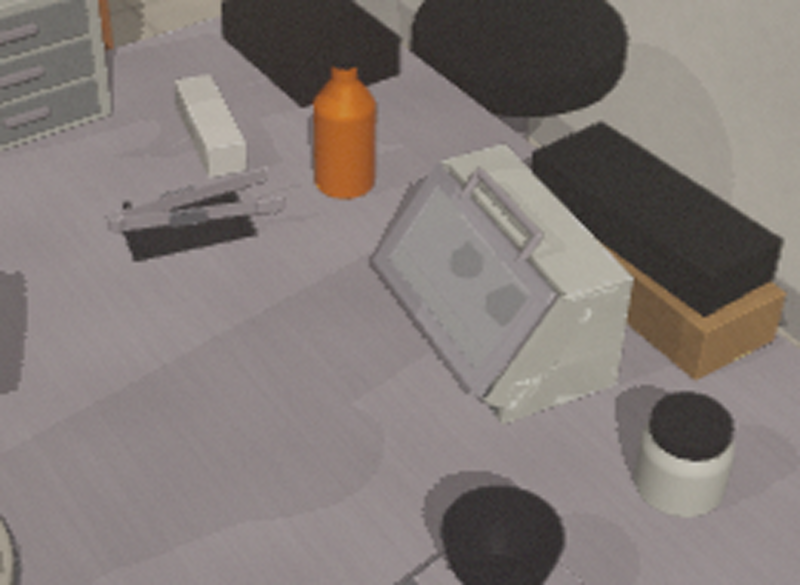

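The top crop shows the steriliser at centre: handle at crop (510,158), cap at (470,198), guard on the right at (542,210). The tongs and rest are on the left, pivot (175,425), jaws pointing away from the robot. The side view agrees with this. Next I'll measure the poses.

Run:
```python
from h import *
for c in ["top","side"]:
    D=np.load(f"pics/{c}0.npy");P=cloud(c,D,np.ones_like(D,bool))
    Q=P[(abs(P[:,2]-150)<6)&(P[:,0]>600)&(P[:,0]<850)&(abs(P[:,1])<200)]
    print(c,"roof",len(Q),np.median(Q,0).round(1),cv2.minAreaRect(Q[:,:2].astype(np.float32)),cv2.boxPoints(cv2.minAreaRect(Q[:,:2].astype(np.float32))).round())
    Q=P[(P[:,2]>170)&(P[:,2]<190)&(P[:,0]>600)&(P[:,0]<760)&(abs(P[:,1])<150)]
    print("handle",len(Q),Q.mean(0).round(1),Q.min(0).round(),Q.max(0).round())
    Q=P[(P[:,2]>34)&(P[:,2]<46)&(P[:,0]>300)&(P[:,0]<650)&(P[:,1]>240)&(P[:,1]<380)]
    i=np.argsort(Q[:,0]);print("tongs",len(Q));print(Q[i][::3].round().astype(int).tolist())
p=cv2.imread("pics/top0.png")
# rest: dark pixels at z~3
m=(p.max(2)<50);m[:200]=0;m[255:]=0;m[:,:205]=0;m[:,260:]=0
v,u=np.nonzero(m);X=np.array([pt("top",a,b,z=3)[:2] for a,b in zip(v,u)],np.float32)
print("rest",len(X),cv2.minAreaRect(X))
# guard/cap dark through door
print({q:[(np.round(k["location"]),round(k["confidence"],2)) for k in r.place_of(q,"top")] for q in ["guard","cap","guard_center"]})
a=pt("top",110+210/3.077,170+542/3.077,z=85);b=pt("side",110+303/3.077,190+507/3.077,z=80);print("guard",a,b)
a=pt("top",110+198/3.077,170+470/3.077,z=85);print("cap",a)
```

```text
top roof 1839 [713.  -33.8 149.6] ((705.839599609375, -32.52546691894531), (259.706787109375, 103.07801055908203), 81.79208374023438) [[ 636. -154.]
 [ 738. -168.]
 [ 775.   89.]
 [ 673.  103.]]
handle 134 [683.2 -29.  179.2] [666. -94. 170.] [696.  34. 186.]
tongs 202
[[394, 340, 39], [397, 346, 41], [397, 332, 43], [401, 343, 40], [401, 334, 36], [404, 344, 40], [405, 338, 37], [408, 340, 41], [408, 334, 40], [411, 337, 41], [412, 331, 38], [415, 338, 37], [418, 327, 43], [421, 341, 41], [424, 341, 45], [428, 342, 40], [433, 322, 40], [437, 320, 35], [443, 340, 38], [446, 340, 41], [451, 314, 35], [456, 340, 45], [460, 341, 41], [461, 307, 40], [464, 303, 43], [467, 346, 38], [469, 308, 36], [471, 339, 38], [472, 300, 40], [475, 300, 43], [477, 343, 40], [478, 297, 44], [481, 339, 42], [482, 297, 44], [484, 336, 44], [486, 302, 37], [489, 341, 37], [490, 298, 40], [493, 298, 43], [493, 292, 39], [496, 295, 44], [498, 340, 45], [500, 296, 40], [503, 343, 34], [505, 341, 42], [507, 293, 40], [512, 291, 35], [515, 290, 38], [518, 290, 42], [522, 286, 43], [528, 334, 38], [531, 333, 43
[... 1575 characters left out ...]
, 279, 38], [549, 274, 36], [552, 278, 37], [554, 275, 38], [556, 271, 44], [558, 275, 37], [560, 271, 43], [563, 327, 39], [565, 272, 35], [569, 265, 39], [572, 276, 35], [573, 330, 42], [576, 269, 42], [578, 264, 40], [580, 335, 37], [582, 323, 34], [583, 324, 42], [584, 334, 40], [588, 325, 40], [597, 327, 35], [603, 330, 40]]
rest 685 ((485.9089660644531, 323.5138244628906), (92.09687042236328, 148.1641387939453), 77.25698852539062)
{'guard': [], 'cap': [(array([198., 331.]), 0.46)], 'guard_center': [(array([199., 243.]), 0.62), (array([248., 229.]), 0.5)]}
guard [652.22689556 -70.69837495  85.        ] [663.60924568 -70.68933053  80.        ]
cap [663.45531654  10.84988816  85.        ]
```

Emit:
move_arm([
  {"tx": -4.2,"ty": -2.44,"gripper": -1},
  {"tx": -4.2,"ty": -2.44,"gripper": -1},
  {"tx": -4.2,"ty": -2.44,"gripper": -1},
  {"tx": -4.2,"ty": -2.44,"gripper": -1},
  {"tx": -4.2,"ty": -2.44,"gripper": -1},
  {"tx": -4.2,"ty": -2.44,"gripper": -1},
  {"tx": -4.2,"ty": -2.44,"gripper": -1},
  {"tx": -4.2,"ty": -2.44,"gripper": -1},
  {"tx": -4.2,"ty": -2.44,"gripper": -1},
  {"tx": -4.2,"ty": -2.44,"gripper": -1},
  {"tx": -4.2,"ty": -2.44,"gripper": -1},
  {"tx": -4.2,"ty": -2.44,"gripper": -1},
])

```text
invalid input
```

Emit:
move_arm([
  {"tx": -4.2,"ty": -2.44},
  {"tx": -4.2,"ty": -2.44},
  {"tx": -4.2,"ty": -2.44},
  {"tx": -4.2,"ty": -2.44},
  {"rz": -6.8},
  {"rz": -6.8},
  {},
  {},
])

```text
invalid input
```

Emit:
move_arm([
  {"tx": -4.2,"ty": -2.44,"tz": 0,"rx": 0,"ry": 0,"rz": 0,"gripper": -1},
], squeeze=30)

```text
clock: 1.35
eef_pos: [260.5, 544.9, 231.3]
tcp_rot: [3.139, -0.001, 2.765]
contact_force: [0.9, -0.8, -0.0]
opening: 0.86
```

Emit:
move_arm([
  {"tx": -4.2,"ty": -2.44,"gripper": -1},
  {"tx": -4.2,"ty": -2.44,"gripper": -1},
  {"tx": -4.2,"ty": -2.44,"gripper": -1},
  {"tx": -4.2,"ty": -2.44,"gripper": -1},
  {"tx": -4.2,"ty": -2.44,"gripper": -1},
  {"tx": -4.2,"ty": -2.44,"gripper": -1},
  {"tx": -4.2,"ty": -2.44,"gripper": -1},
  {"tx": -4.2,"ty": -2.44,"gripper": -1},
  {"tx": -4.2,"ty": -2.44,"gripper": -1},
  {"tx": -4.2,"ty": -2.44,"gripper": -1},
  {"tx": -4.2,"ty": -2.44,"gripper": -1},
], squeeze=30)

```text
invalid input
```

Emit:
move_arm([
  {"tx": -4.2,"ty": -2.44,"tz": 0,"rx": 0,"ry": 0,"rz": 0,"gripper": -1},
  {"tx": -4.2,"ty": -2.44,"tz": 0,"rx": 0,"ry": 0,"rz": 0,"gripper": -1},
  {"tx": -4.2,"ty": -2.44,"tz": 0,"rx": 0,"ry": 0,"rz": 0,"gripper": -1},
  {"tx": -4.2,"ty": -2.44,"tz": 0,"rx": 0,"ry": 0,"rz": 0,"gripper": -1},
  {"tx": -4.2,"ty": -2.44,"tz": 0,"rx": 0,"ry": 0,"rz": 0,"gripper": -1},
  {"tx": -4.2,"ty": -2.44,"tz": 0,"rx": 0,"ry": 0,"rz": 0,"gripper": -1},
  {"tx": -4.2,"ty": -2.44,"tz": 0,"rx": 0,"ry": 0,"rz": 0,"gripper": -1},
  {"tx": -4.2,"ty": -2.44,"tz": 0,"rx": 0,"ry": 0,"rz": 0,"gripper": -1},
  {"tx": -4.2,"ty": -2.44,"tz": 0,"rx": 0,"ry": 0,"rz": 0,"gripper": -1},
  {"tx": -4.2,"ty": -2.44,"tz": 0,"rx": 0,"ry": 0,"rz": 0,"gripper": -1},
  {"tx": -4.2,"ty": -2.44,"tz": 0,"rx": 0,"ry": 0,"rz": 0,"gripper": -1},
])

```text
clock: 2.45
eef_pos: [592.4, 119.3, 231.5]
tcp_rot: [3.141, 0.0, 2.761]
contact_force: [0.2, 0.6, -0.1]
opening: -0.001
```

Emit:
move_arm([
  {"tx": -4.2,"ty": -2.44,"tz": 0,"rx": 0,"ry": 0,"rz": 0,"gripper": -1},
  {"tx": -4.2,"ty": -2.44,"tz": 0,"rx": 0,"ry": 0,"rz": 0,"gripper": -1},
  {"tx": -4.2,"ty": -2.44,"tz": 0,"rx": 0,"ry": 0,"rz": 0,"gripper": -1},
  {"tx": -4.2,"ty": -2.44,"tz": 0,"rx": 0,"ry": 0,"rz": 0,"gripper": -1},
  {"tx": 0,"ty": 0,"tz": 0,"rx": 0,"ry": 0,"rz": -6.8,"gripper": -1},
  {"tx": 0,"ty": 0,"tz": 0,"rx": 0,"ry": 0,"rz": -6.8,"gripper": -1},
  {"tx": 0,"ty": 0,"tz": 2.5,"rx": 0,"ry": 0,"rz": 0,"gripper": -1},
  {"tx": 0,"ty": 0,"tz": 2.5,"rx": 0,"ry": 0,"rz": 0,"gripper": -1},
  {"tx": 0,"ty": 0,"tz": 1.8,"rx": 0,"ry": 0,"rz": 0,"gripper": -1},
  {"tx": 0,"ty": 0,"tz": 0,"rx": 0,"ry": 0,"rz": 0,"gripper": -1},
])

```text
clock: 3.45
eef_pos: [709.2, -31.9, 160.2]
tcp_rot: [-3.141, -0.005, 2.998]
contact_force: [-0.0, 0.1, -0.5]
opening: -0.003
```

Run:
```python
from h import *
from scipy.optimize import least_squares
s=r.sense();print(s["eef_pos"],s["tcp_rot"],s["contact_force"])
p,D=r.grab_frame("side");cv2.imwrite("pics/s2.png",cv2.resize(p[130:250,280:440,::-1],(800,600)))
# tongs V fit: symmetric arms outer ~ half-width at x: 23 at 80, 29+ at 180
Q=[]
for c in ["top","side"]:
    D=np.load(f"pics/{c}0.npy");P=cloud(c,D,np.ones_like(D,bool))
    Q.append(P[(P[:,2]>35)&(P[:,2]<46)&(P[:,0]>300)&(P[:,0]<610)&(P[:,1]>250)&(P[:,1]<360)])
Q=np.vstack(Q)
def f(v):
    x,y,a,h,g=v;d=Q[:,:2]-[x,y];c,s=np.cos(a),np.sin(a)
    u=d@[c,s];w=d@[-s,c];k=u>20
    return np.where(k,abs(w)-(h+g*(u-80)),0)
o=least_squares(f,[404,338,-.225,21,.15],loss="soft_l1",f_scale=3);print(o.x)
x,y,a=o.x[:3];d=Q[:,:2]-[x,y];u=d@[np.cos(a),np.sin(a)];print("range u",np.percentile(u,[0,1,2,98,99,100]))
```

```text
[709.17806122 -31.90709755 160.20766249] [-3.14111353 -0.00507208  2.99812248] [-0.04872982  0.08277598 -0.46980266]
[ 9.12597487e+02  2.20969807e+02 -2.11280213e-01  9.53881693e+01
  9.17614732e-02]
range u [-531.99431474 -529.40710555 -527.12906295 -332.04855986 -329.88036148
 -325.33052361]
```

View pics/s2.png

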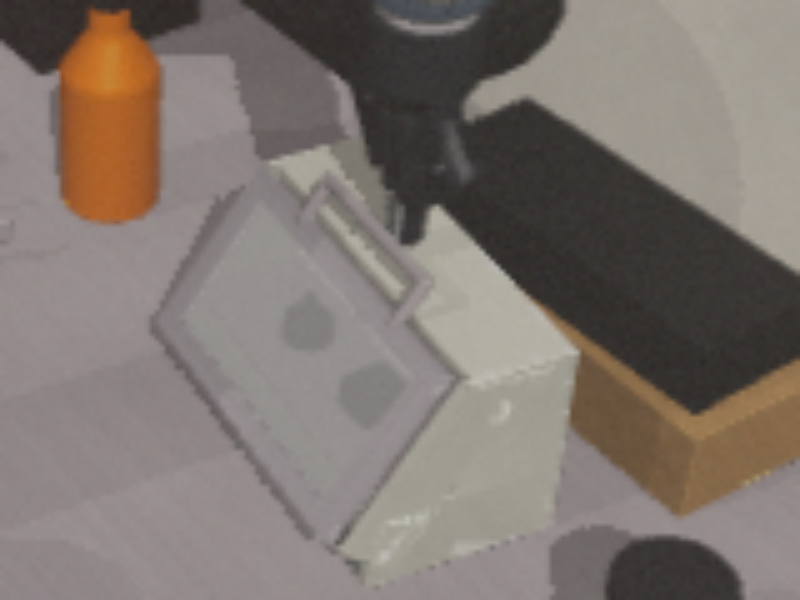

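The tip sits behind the bar near its middle, at crop (415,240), so I'll pull the bar along its arc.

Emit:
move_arm([
  {"tx": 0.8,"ty": 0,"tz": -0.2,"rx": 0,"ry": 0,"rz": 0,"gripper": -1},
  {"tx": 1.8,"ty": 0,"tz": -0.8,"rx": 0,"ry": 0,"rz": 0,"gripper": -1},
  {"tx": 2,"ty": 0,"tz": -1,"rx": 0,"ry": 0,"rz": 0,"gripper": -1},
  {"tx": 2,"ty": 0,"tz": -0.5,"rx": 0,"ry": 0,"rz": 0,"gripper": -1},
  {"tx": 2,"ty": 0,"tz": -0.3,"rx": 0,"ry": 0,"rz": 0,"gripper": -1},
  {"tx": 1.8,"ty": 0,"tz": 0,"rx": 0,"ry": 0,"rz": 0,"gripper": -1},
  {"tx": 1.8,"ty": 0,"tz": 0.2,"rx": 0,"ry": 0,"rz": 0,"gripper": -1},
  {"tx": 1.8,"ty": 0,"tz": 0.3,"rx": 0,"ry": 0,"rz": 0,"gripper": -1},
  {"tx": 1.6,"ty": 0,"tz": 0.6,"rx": 0,"ry": 0,"rz": 0,"gripper": -1},
  {"tx": 1.6,"ty": 0,"tz": 0.6,"rx": 0,"ry": 0,"rz": 0,"gripper": -1},
  {"tx": 1.5,"ty": 0,"tz": 0.8,"rx": 0,"ry": 0,"rz": 0,"gripper": -1},
  {"tx": 0,"ty": 0,"tz": 0,"rx": 0,"ry": 0,"rz": 0,"gripper": -1},
])

```text
clock: 4.7
eef_pos: [524.3, -5.0, 167.0]
tcp_rot: [-3.142, -0.0, 2.998]
contact_force: [-0.2, -0.1, -0.0]
opening: 0.0
```

Run:
```python
from h import *
from scipy.optimize import least_squares
Q=[]
for c in ["top","side"]:
    D=np.load(f"pics/{c}0.npy");P=cloud(c,D,np.ones_like(D,bool))
    Q.append(P[(P[:,2]>35)&(P[:,2]<46)&(P[:,0]>300)&(P[:,0]<610)&(P[:,1]>250)&(P[:,1]<360)])
Q=np.vstack(Q)
for b in [Q[:len(Q)//2],Q]:
  L=b[(b[:,0]>440)&(b[:,1]>318)];Rr=b[(b[:,0]>440)&(b[:,1]<318)]
  l=[np.array(cv2.fitLine(k[:,:2].astype(np.float32),cv2.DIST_HUBER,0,.01,.01)).ravel() for k in (L,Rr)]
  ang=[np.arctan2(k[1]*np.sign(k[0]),abs(k[0])) for k in l];a=np.mean(ang)
  print("arm angles",ang,"yaw",a)
  for x in (484,):
    print([k[3]+(x-k[2])*k[1]/k[0] for k in l])
  u=b[:,:2]@[np.cos(a),np.sin(a)];print("u",np.sort(u)[[2,5,10,-10,-5,-2]])
  print("u of 484,320:",484*np.cos(a)+320*np.sin(a))
p,D=r.grab_frame("side");cv2.imwrite("pics/s3.png",cv2.resize(p[110:290,200:440,::-1],(800,600)))
```

```text
arm angles [np.float32(-0.0907468), np.float32(-0.34732762)] yaw -0.2190372
[np.float32(338.24374), np.float32(300.74994)]
u [312.27044539 314.81457827 317.28029223 505.97442226 512.07682356
 516.12671018]
u of 484,320: 402.90308
arm angles [np.float32(-0.09477977), np.float32(-0.34439817)] yaw -0.21958897
[np.float32(338.09564), np.float32(300.4945)]
u [312.03620056 313.79112138 315.50991281 510.27329264 513.09901801
 515.87830609]
u of 484,320: 402.67264
```

View pics/s3.png

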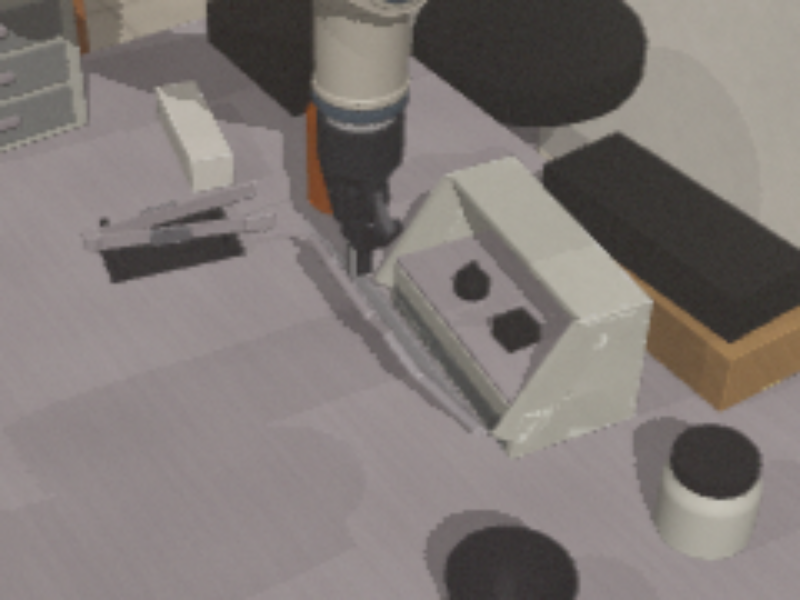

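The view shows the door falling open past the finger, and the guard (crop 515,328) and cap (472,282) undisturbed on the rack. Next, over to the tongs.

Emit:
move_arm([
  {"tx": 0,"ty": 1.5,"tz": -2.5,"rx": 0,"ry": 0,"rz": 0,"gripper": 1},
  {"tx": 1.2,"ty": 3.75,"tz": 0,"rx": 0,"ry": 0,"rz": 0,"gripper": 1},
  {"tx": 1.2,"ty": 3.75,"tz": 0,"rx": 0,"ry": 0,"rz": 0,"gripper": 1},
  {"tx": 1.2,"ty": 3.75,"tz": 0,"rx": 0,"ry": 0,"rz": 0,"gripper": 1},
  {"tx": 1.2,"ty": 3.75,"tz": 0,"rx": 0,"ry": 0,"rz": 0,"gripper": 1},
  {"tx": 1.2,"ty": 3.75,"tz": 0,"rx": 0,"ry": 0,"rz": 0,"gripper": 1},
  {"tx": 1.2,"ty": 3.75,"tz": 0,"rx": 0,"ry": 0,"rz": 0,"gripper": 1},
  {"tx": 1.2,"ty": 3.75,"tz": 0,"rx": 0,"ry": 0,"rz": 0,"gripper": 1},
  {"tx": 0.3,"ty": 3.75,"tz": 0,"rx": 0,"ry": 0,"rz": 4.5,"gripper": 1},
  {"tx": 0,"ty": 0,"tz": 0,"rx": 0,"ry": 0,"rz": 0,"gripper": 1},
])

```text
clock: 5.75
eef_pos: [486.2, 323.7, 192.8]
tcp_rot: [3.138, 0.002, 2.92]
contact_force: [1.3, -1.3, 0.4]
opening: 0.996
```

Run:
```python
from h import *
s=r.sense();print(s["eef_pos"],s["tcp_rot"])
for c in ["top","side"]:
    p,D=r.grab_frame(c);cv2.imwrite(f"pics/{c}4.png",p[:,:,::-1]);np.save(f"pics/{c}4.npy",D)
    for q in ["guard","cap","guard_center","door_handle"]:
        print(c,q,[(np.round(k["location"],1),round(k["confidence"],2)) for k in r.place_of(q,c)])
    for k in r.cut_out("guard",c)[:1]:
        m=k["mask"];P=cloud(c,D,m);print("guard",k["confidence"],k["bbox"],len(P),P.mean(0).round(1))
        T=P[P[:,2]>80]
        if len(T)>5: print(cv2.minAreaRect(T[:,:2].astype(np.float32)),np.median(T[:,2]))
```

```text
[486.17614873 323.73486441 192.82441189] [3.13787879e+00 2.25153820e-03 2.92031756e+00]
top guard [(array([174.8, 348.9]), 0.42)]
top cap [(array([171.8, 322.7]), 0.64)]
top guard_center [(array([238.7, 322.7]), 0.72), (array([180.5, 345.2]), 0.63), (array([232.5, 416.7]), 0.5)]
top door_handle [(array([234.7, 322.1]), 0.69)]
guard 0.58 [343.5, 169.3, 351.0, 181.8] 99 [659.4 -70.3  82.3]
((660.3359985351562, -69.67620086669922), (36.25197219848633, 27.9110107421875), 1.7179899215698242) 88.68139810016363
side guard [(array([209.4, 354.9]), 0.69)]
side cap [(array([197.4, 343.3]), 0.55), (array([185.9, 229.5]), 0.3)]
side guard_center [(array([207.2, 355.4]), 0.64)]
side door_handle [(array([225.1, 283.6]), 0.72)]
```

Emit:
move_arm([
  {"tx": 0.18,"ty": -0.47,"tz": 4,"rx": 0,"ry": 0,"rz": 0,"gripper": 1},
  {"tx": 0,"ty": 0,"tz": 4,"rx": 0,"ry": 0,"rz": 0,"gripper": 1},
  {"tx": 0,"ty": 0,"tz": 4,"rx": 0,"ry": 0,"rz": 0,"gripper": 1},
  {"tx": 0,"ty": 0,"tz": 1.2,"rx": 0,"ry": 0,"rz": 0,"gripper": 1},
  {"tx": 0,"ty": 0,"tz": 0,"rx": 0,"ry": 0,"rz": 0,"gripper": 1},
  {"tx": 0,"ty": 0,"tz": 0,"rx": 0,"ry": 0,"rz": 0,"gripper": 1},
])

```text
clock: 6.95
eef_pos: [483.0, 315.3, 60.6]
tcp_rot: [3.141, 0.001, 2.92]
contact_force: [-0.8, 0.2, 0.9]
opening: 0.997
```

Run:
```python
from h import *
p,D=r.grab_frame("side")
A=cv2.resize(p[140:230,200:320,::-1],(800,600),interpolation=cv2.INTER_CUBIC)
cv2.imwrite("pics/s5.png",A)
```

```text
(no output)
```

View pics/s5.png

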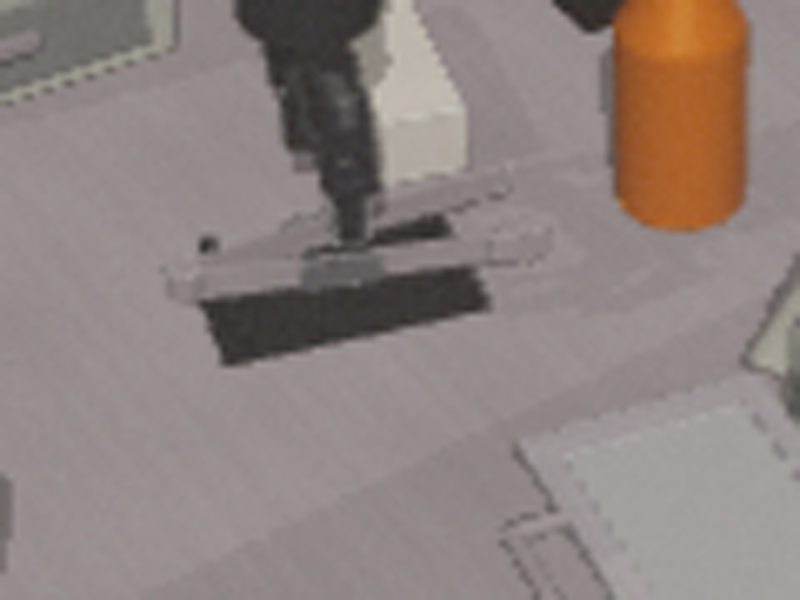

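The finger lines up with the grey grip plate (crop 343,268), and the door lies flat at lower right. Correcting y by 4 mm and descending.

Emit:
move_arm([
  {"tx": 0.05,"ty": 0.42,"tz": 2,"rx": 0,"ry": 0,"rz": 0,"gripper": 1},
  {"tx": 0,"ty": 0,"tz": 2,"rx": 0,"ry": 0,"rz": 0,"gripper": 1},
  {"tx": 0,"ty": 0,"tz": 1.25,"rx": 0,"ry": 0,"rz": 0,"gripper": 1},
  {"tx": 0,"ty": 0,"tz": 0,"rx": 0,"ry": 0,"rz": 0,"gripper": 1},
  {"tx": 0,"ty": 0,"tz": 0,"rx": 0,"ry": 0,"rz": 0,"gripper": 1},
])

```text
clock: 7.5
eef_pos: [483.1, 319.3, 7.7]
tcp_rot: [3.141, 0.001, 2.92]
contact_force: [0.6, -0.2, 0.9]
opening: 1.003
```

Emit:
move_arm([
  {"tx": 0,"ty": 0,"tz": 0,"rx": 0,"ry": 0,"rz": 0,"gripper": 0.2},
  {"tx": 0,"ty": 0,"tz": 0,"rx": 0,"ry": 0,"rz": 0,"gripper": 0.1},
  {"tx": 0,"ty": 0,"tz": 0,"rx": 0,"ry": 0,"rz": 0,"gripper": 0.0},
  {"tx": 0,"ty": 0,"tz": 0,"rx": 0,"ry": 0,"rz": 0,"gripper": -0.02},
  {"tx": 0,"ty": 0,"tz": 0,"rx": 0,"ry": 0,"rz": 0,"gripper": -0.02},
  {"tx": 0,"ty": 0,"tz": 0,"rx": 0,"ry": 0,"rz": 0,"gripper": -0.02},
  {"tx": 0,"ty": 0,"tz": 0,"rx": 0,"ry": 0,"rz": 0,"gripper": -0.02},
], squeeze=40)

```text
clock: 8.2
eef_pos: [483.6, 319.7, 8.2]
tcp_rot: [3.14, 0.002, 2.92]
contact_force: [-0.8, 0.2, 10.3]
opening: 0.495
```

Emit:
move_arm([
  {"tx": 0,"ty": 0,"tz": -1,"rx": 0,"ry": 0,"rz": 0,"gripper": -0.02},
  {"tx": 0,"ty": 0,"tz": -2,"rx": 0,"ry": 0,"rz": 0,"gripper": -0.02},
  {"tx": 0,"ty": 0,"tz": -3,"rx": 0,"ry": 0,"rz": 0,"gripper": -0.02},
  {"tx": 0,"ty": 0,"tz": -3,"rx": 0,"ry": 0,"rz": 0,"gripper": -0.02},
  {"tx": 0,"ty": 0,"tz": -3,"rx": 0,"ry": 0,"rz": 0,"gripper": -0.02},
  {"tx": 0,"ty": 0,"tz": 0,"rx": 0,"ry": 0,"rz": 0,"gripper": -0.02},
  {"tx": 0,"ty": 0,"tz": 0,"rx": 0,"ry": 0,"rz": 0,"gripper": -0.02},
])

```text
clock: 8.9
eef_pos: [482.7, 319.1, 127.6]
tcp_rot: [3.141, 0.001, 2.92]
contact_force: [0.0, -1.0, -1.4]
opening: 0.491
```

Run:
```python
from h import *
p,D=r.grab_frame("side")
A=cv2.resize(p[110:290,200:440,::-1],(800,600),interpolation=cv2.INTER_CUBIC)
cv2.imwrite("pics/s6.png",A)
p,D=r.grab_frame("top");np.save("pics/top6.npy",D);cv2.imwrite("pics/top6.png",p[:,:,::-1])
# guard: black pixels on the rack, both views (side now)
v,u=np.nonzero((p.max(2)<60));k=(v>155)&(v<195)&(u>310)&(u<365)
P=cloud("top",D,(p.max(2)<60)&(np.add.outer(np.arange(400)*0,np.arange(640))>310)&(np.add.outer(np.arange(400)*0,np.arange(640))<365)&(np.add.outer(np.arange(400),np.arange(640)*0)>160)&(np.add.outer(np.arange(400),np.arange(640)*0)<195))
c,s=np.cos(-.143),np.sin(-.143);d=P[:,:2]-[600,-17]
S=np.c_[d@[c,s],d@[-s,c],P[:,2]]
for n,q in [("guard",S[S[:,1]<-20]),("cap",S[S[:,1]>=-20])]:
    print(n,len(q),q.min(0).round(),q.max(0).round())
    t=q[(q[:,2]>80)];print(t.min(0).round(),t.max(0).round(),cv2.minAreaRect(t[:,:2].astype(np.float32)))
# tongs points in gripper frame
e=r.sense();print(e["eef_pos"],e["tcp_rot"],e["opening"])
P=cloud("top",D,np.ones_like(D,bool));a=-.2215;d=P-e["eef_pos"]
u=d[:,:2]@[np.cos(a),np.sin(a)];w=d[:,:2]@[-np.sin(a),np.cos(a)]
for lo,hi in [(-100,-60),(60,80),(83,118),(112,125)]:
    k=(u>lo)&(u<hi)&(abs(w)<45)&(P[:,2]>e["eef_pos"][2]-10)&(P[:,2]<e["eef_pos"][2]+50)
    print(lo,hi,k.sum(),np.median(P[k,2]),np.sort(w[k]).round())
```

```text
guard 93 [ 49. -59.  68.] [ 87. -30.  98.]
[ 50. -59.  81.] [ 87. -30.  98.] ((67.44200134277344, -43.507049560546875), (35.67154312133789, 28.03328514099121), 8.411694526672363)
cap 78 [47. 23. 73.] [ 80.  55. 105.]
[47. 23. 80.] [ 80.  55. 105.] ((63.074615478515625, 38.211769104003906), (32.4586067199707, 31.367902755737305), 10.442391395568848)
[481.75474264 318.46080855 125.89583131] [-3.14033198e+00 -1.21058710e-03  2.91960255e+00] 0.4908595813202477
-100 -60 0 nan []
60 80 28 154.61530118432685 [-24. -24. -24. -23. -23. -23. -23. -23. -22. -22. -22. -22. -21. -20.
 -20.  16.  17.  17.  18.  19.  19.  19.  19.  19.  19.  19.  20.  20.]
83 118 53 155.59509246078022 [-29. -28. -28. -28. -28. -28. -27. -27. -27. -27. -27. -27. -26. -26.
 -26. -26. -26. -25. -25. -25. -24. -24. -24. -23. -23. -22.  20.  20.
  20.  20.  20.  20.  21.  21.  21.  21.  21.  21.  22.  22.  22.  22.
  22.  23.  23.  23.  23.  23.  24.  25.  25.  25.  26.]
112 125 3 152.86665353631042 [-28.  21.  22.]
  return _methods._mean(a, axis=axis, dtype=dtype,
  ret = ret.dtype.type(ret / rcount)
```

View pics/s6.png

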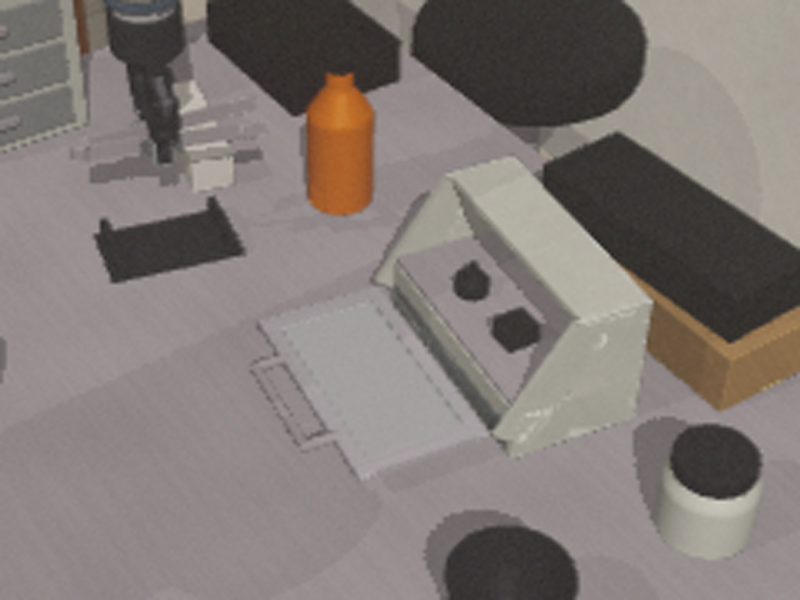

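The tongs are lifted and level, the rest is empty, and the door lies flat. The guard is at crop (515,328), unmoved. Carrying the tongs to the front of the guard.

Emit:
move_arm([
  {"tx": -0.96,"ty": -3.69,"tz": 0,"rx": 0,"ry": 0,"rz": 0,"gripper": -0.02},
  {"tx": -0.96,"ty": -3.69,"tz": 0,"rx": 0,"ry": 0,"rz": 0,"gripper": -0.02},
  {"tx": -0.96,"ty": -3.69,"tz": 0,"rx": 0,"ry": 0,"rz": 0,"gripper": -0.02},
  {"tx": -0.96,"ty": -3.69,"tz": 0,"rx": 0,"ry": 0,"rz": 0,"gripper": -0.02},
  {"tx": -0.96,"ty": -3.69,"tz": 0,"rx": 0,"ry": 0,"rz": 0,"gripper": -0.02},
  {"tx": -0.96,"ty": -3.69,"tz": 0,"rx": 0,"ry": 0,"rz": 0,"gripper": -0.02},
  {"tx": -0.96,"ty": -3.69,"tz": 0,"rx": 0,"ry": 0,"rz": 0,"gripper": -0.02},
  {"tx": -0.96,"ty": -3.69,"tz": 0,"rx": 0,"ry": 0,"rz": 0,"gripper": -0.02},
  {"tx": -0.96,"ty": -3.69,"tz": 0,"rx": 0,"ry": 0,"rz": 0,"gripper": -0.02},
  {"tx": -0.96,"ty": -3.69,"tz": 0,"rx": 0,"ry": 0,"rz": 0,"gripper": -0.02},
  {"tx": 0,"ty": 0,"tz": 0,"rx": 0,"ry": 0,"rz": -5.2,"gripper": -0.02},
  {"tx": 0,"ty": 0,"tz": 0,"rx": 0,"ry": 0,"rz": -5.2,"gripper": -0.02},
])

```text
clock: 10.2
eef_pos: [493.9, -63.3, 125.4]
tcp_rot: [3.141, -0.003, 3.102]
contact_force: [-0.5, 1.2, -1.3]
opening: 0.492
```

Emit:
move_arm([
  {"tx": 0,"ty": 0,"tz": 2,"rx": 0,"ry": 0,"rz": 0,"gripper": -0.02},
  {"tx": 0,"ty": 0,"tz": 1,"rx": 0,"ry": 0,"rz": 0,"gripper": -0.02},
  {"tx": 0,"ty": 0,"tz": 0,"rx": 0,"ry": 0,"rz": 0,"gripper": -0.02},
  {"tx": 0,"ty": 0,"tz": 0,"rx": 0,"ry": 0,"rz": 0,"gripper": -0.02},
])

```text
clock: 10.6
eef_pos: [494.5, -61.9, 96.3]
tcp_rot: [3.141, -0.002, 3.101]
contact_force: [0.4, -0.5, -1.1]
opening: 0.491
```

```bash
cat > jaw.py <<'E'
from h import *
import sys
e=r.sense();print(e["eef_pos"].round(1),e["tcp_rot"].round(3),e["opening"],e["contact_force"].round(1))
p,D=r.grab_frame("top")
cv2.imwrite(f"pics/t{sys.argv[1]}.png",cv2.resize(p[140:215,290:390,::-1],(800,600),interpolation=cv2.INTER_CUBIC))
P=cloud("top",D,np.ones_like(D,bool));a=e["tcp_rot"][2]-np.pi;d=P-e["eef_pos"]
u=d[:,:2]@[np.cos(a),np.sin(a)];w=d[:,:2]@[-np.sin(a),np.cos(a)]
for lo,hi in [(60,80),(83,112)]:
    k=(u>lo)&(u<hi)&(abs(w)<40)&(d[:,2]>15)&(d[:,2]<40)
    print(lo,hi,k.sum(),np.median(d[k,2]),"L",np.median(w[k&(w>0)]),"R",np.median(w[k&(w<0)]))
k=(abs(P[:,0]-660)<30)&(abs(P[:,1]+70)<25)&(P[:,2]>80)&(P[:,2]<100)&(p.max(2).ravel()[(D>0).ravel()]<60)
print("guard u,w",k.sum(),(u[k].min()+u[k].max())/2,(w[k].min()+w[k].max())/2,cv2.minAreaRect(np.c_[u,w][k].astype(np.float32)))
E
python3 jaw.py 7
```

```text
[494.5 -61.9  96.3] [ 3.141e+00 -2.000e-03  3.101e+00] 0.4912368202274647 [ 0.4 -0.5 -1.1]
60 80 0 nan L nan R nan
83 112 0 nan L nan R nan
guard u,w 55 166.5461160803643 -1.3883139383622156 ((166.67910766601562, -1.1882667541503906), (35.241722106933594, 27.541975021362305), 2.1624884605407715)
  return _methods._mean(a, axis=axis, dtype=dtype,
  ret = ret.dtype.type(ret / rcount)
```

View pics/t7.png

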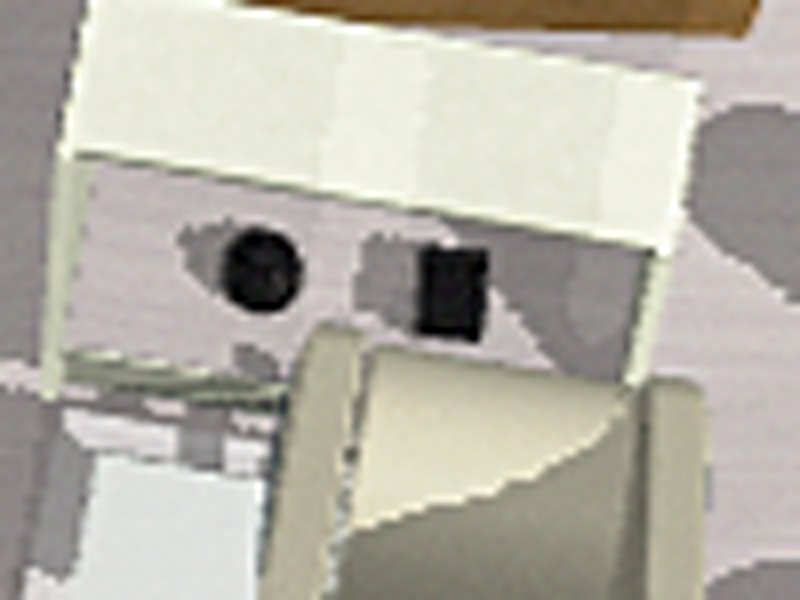

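The guard sits squarely in line (crop 452,292); the arm hides the jaws from above. The offsets match (guard w −1.2, jaws about −2), so I'll descend and advance.

Emit:
move_arm([
  {"tx": 0,"ty": 0,"tz": 2,"rx": 0,"ry": 0,"rz": 0,"gripper": -0.02},
  {"tx": 0,"ty": 0,"tz": 1.5,"rx": 0,"ry": 0,"rz": 0,"gripper": -0.02},
  {"tx": 0,"ty": 0,"tz": 0,"rx": 0,"ry": 0,"rz": 0,"gripper": -0.02},
  {"tx": -1.5,"ty": 0,"tz": 0,"rx": 0,"ry": 0,"rz": 0,"gripper": -0.02},
  {"tx": -1,"ty": 0,"tz": 0,"rx": 0,"ry": 0,"rz": 0,"gripper": -0.02},
  {"tx": 0,"ty": 0,"tz": 0,"rx": 0,"ry": 0,"rz": 0,"gripper": -0.02},
])

```text
clock: 11.25
eef_pos: [522.2, -63.3, 62.9]
tcp_rot: [-3.141, 0.003, 3.101]
contact_force: [0.1, -0.7, -1.4]
opening: 0.489
```

Run:
```python
from h import *
e=r.sense();print(e["eef_pos"].round(1),e["contact_force"].round(1))
p,D=r.grab_frame("side")
cv2.imwrite("pics/s8.png",cv2.resize(p[165:240,300:400,::-1],(800,600),interpolation=cv2.INTER_CUBIC))
P=cloud("side",D,np.ones_like(D,bool));a=e["tcp_rot"][2]-np.pi;d=P-e["eef_pos"]
u=d[:,:2]@[np.cos(a),np.sin(a)];w=d[:,:2]@[-np.sin(a),np.cos(a)]
k=(u>70)&(u<113)&(abs(w)<40)&(d[:,2]>12)&(d[:,2]<40)
i=np.argsort(u[k]);print(np.c_[u,w,d[:,2]][k][i].round().astype(int)[::2].tolist())
```

```text
[522.2 -63.3  62.9] [ 0.1 -0.7 -1.4]
[[70, 19, 35], [71, -21, 20], [71, 20, 30], [73, -23, 28], [73, -22, 31], [74, -22, 22], [75, 19, 29], [76, 20, 16], [76, 21, 19], [78, -22, 21], [78, 19, 32], [79, -19, 31], [79, -25, 31], [80, 21, 34], [80, -23, 33], [80, -19, 13], [81, 22, 20], [82, 19, 26], [83, -26, 17], [84, -23, 31], [85, 17, 30], [85, -22, 26], [86, 19, 32], [86, -26, 28], [87, 19, 20], [87, -26, 20], [87, -19, 31], [88, -22, 33], [91, 20, 25], [91, -24, 33], [91, 22, 32], [92, -28, 31], [92, -23, 23], [93, -27, 26], [94, 19, 21], [95, 22, 34], [96, 22, 26], [96, -27, 34], [97, -26, 28], [98, -26, 19], [99, -25, 22], [99, -23, 33], [100, -28, 23], [101, 23, 23], [102, -26, 18], [102, 26, 33], [103, 21, 32], [103, 21, 28], [104, -28, 26], [105, -26, 33], [106, 20, 27], [106, -29, 30], [107, -29, 34], [108, -27, 36], [108, -28, 24], [109, 25, 35], [109, 19, 30], [111, 21, 20], [111, -28, 27], [112, -28, 23], [112, 24, 30]]
```

View pics/s8.png

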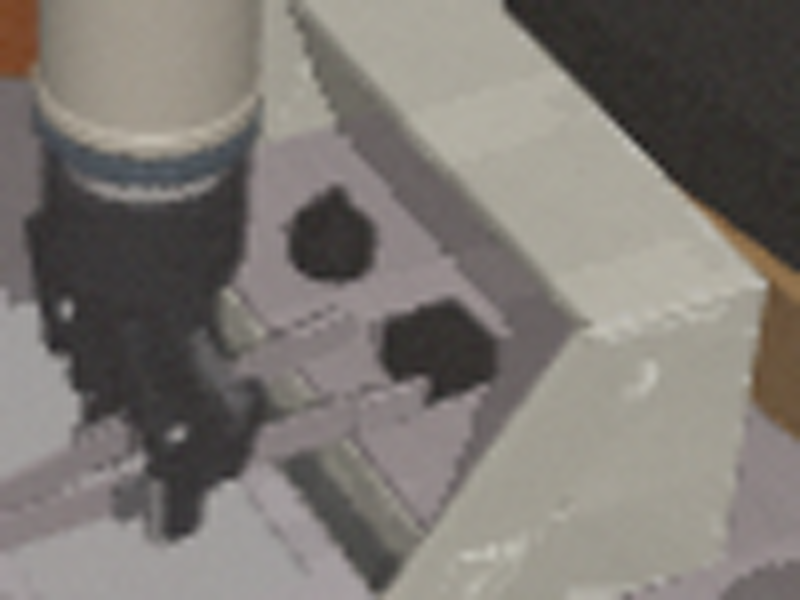

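The jaws straddle the line of the guard: near jaw at crop (425,385), far jaw at (350,320), with the guard ahead between them and the cap well clear. Advancing.

Emit:
move_arm([
  {"tx": -1.2,"ty": 0,"tz": 0,"rx": 0,"ry": 0,"rz": 0,"gripper": -0.02},
  {"tx": -1.2,"ty": 0,"tz": 0,"rx": 0,"ry": 0,"rz": 0,"gripper": -0.02},
  {"tx": -1.2,"ty": 0,"tz": 0,"rx": 0,"ry": 0,"rz": 0,"gripper": -0.02},
  {"tx": -1.0,"ty": 0,"tz": 0,"rx": 0,"ry": 0,"rz": 0,"gripper": -0.02},
  {"tx": 0,"ty": 0,"tz": 0,"rx": 0,"ry": 0,"rz": 0,"gripper": -0.02},
  {"tx": 0,"ty": 0,"tz": 0,"rx": 0,"ry": 0,"rz": 0,"gripper": -0.02},
])

```text
clock: 11.9
eef_pos: [565.7, -64.9, 61.5]
tcp_rot: [3.142, -0.001, 3.101]
contact_force: [-0.6, 0.0, -0.5]
opening: 0.493
```

Run:
```python
from h import *
e=r.sense();print(e["eef_pos"].round(1),e["contact_force"].round(1))
p,D=r.grab_frame("side")
cv2.imwrite("pics/s9.png",cv2.resize(p[165:240,300:400,::-1],(800,600),interpolation=cv2.INTER_CUBIC))
```

```text
[565.7 -64.9  61.5] [-0.6  0.  -0.5]
```

View pics/s9.png

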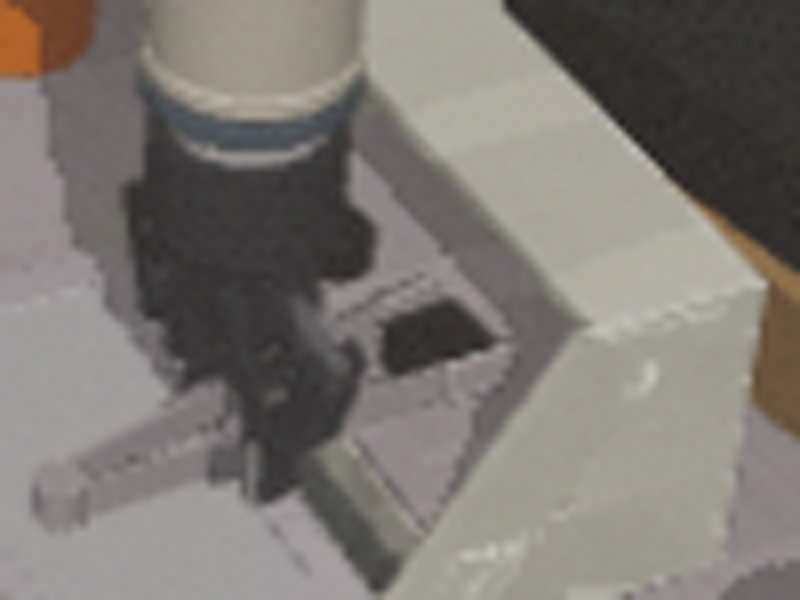

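The guard is between the jaws: near jaw in front of it at crop (440,375), far jaw behind at (400,290). Closing now.

Emit:
move_arm([
  {"tx": 0,"ty": 0,"tz": 0,"rx": 0,"ry": 0,"rz": 0,"gripper": -0.07},
  {"tx": 0,"ty": 0,"tz": 0,"rx": 0,"ry": 0,"rz": 0,"gripper": -0.12},
  {"tx": 0,"ty": 0,"tz": 0,"rx": 0,"ry": 0,"rz": 0,"gripper": -0.16},
  {"tx": 0,"ty": 0,"tz": 0,"rx": 0,"ry": 0,"rz": 0,"gripper": -0.2},
  {"tx": 0,"ty": 0,"tz": 0,"rx": 0,"ry": 0,"rz": 0,"gripper": -0.3},
  {"tx": 0,"ty": 0,"tz": 0,"rx": 0,"ry": 0,"rz": 0,"gripper": -0.4},
  {"tx": 0,"ty": 0,"tz": 0,"rx": 0,"ry": 0,"rz": 0,"gripper": -0.5},
  {"tx": 0,"ty": 0,"tz": 0,"rx": 0,"ry": 0,"rz": 0,"gripper": -0.5},
  {"tx": 0,"ty": 0,"tz": 0,"rx": 0,"ry": 0,"rz": 0,"gripper": -0.5},
], squeeze=40)

```text
clock: 12.85
eef_pos: [565.9, -65.0, 61.8]
tcp_rot: [-3.142, -0.0, 3.101]
contact_force: [-0.6, 0.1, 0.0]
opening: 0.418
```

The opening stopped at 0.418, about 35.5 mm, which is the guard's width. Lifting, then drawing out from under the roof, then up.

Emit:
move_arm([
  {"tx": 0,"ty": 0,"tz": -0.8,"rx": 0,"ry": 0,"rz": 0,"gripper": -0.5},
  {"tx": 0,"ty": 0,"tz": -1,"rx": 0,"ry": 0,"rz": 0,"gripper": -0.5},
  {"tx": 0,"ty": 0,"tz": -1,"rx": 0,"ry": 0,"rz": 0,"gripper": -0.5},
  {"tx": 0,"ty": 0,"tz": 0,"rx": 0,"ry": 0,"rz": 0,"gripper": -0.5},
  {"tx": 1.5,"ty": 0,"tz": 0,"rx": 0,"ry": 0,"rz": 0,"gripper": -0.5},
  {"tx": 2,"ty": 0,"tz": 0,"rx": 0,"ry": 0,"rz": 0,"gripper": -0.5},
  {"tx": 2,"ty": 0,"tz": -1,"rx": 0,"ry": 0,"rz": 0,"gripper": -0.5},
  {"tx": 2,"ty": 0,"tz": -2,"rx": 0,"ry": 0,"rz": 0,"gripper": -0.5},
  {"tx": 1,"ty": 0,"tz": -3,"rx": 0,"ry": 0,"rz": 0,"gripper": -0.5},
  {"tx": 0,"ty": 0,"tz": -3,"rx": 0,"ry": 0,"rz": 0,"gripper": -0.5},
  {"tx": 0,"ty": 0,"tz": -2,"rx": 0,"ry": 0,"rz": 0,"gripper": -0.5},
  {"tx": 0,"ty": 0,"tz": 0,"rx": 0,"ry": 0,"rz": 0,"gripper": -0.5},
])

```text
clock: 14.05
eef_pos: [482.8, -61.8, 202.6]
tcp_rot: [-3.141, 0.006, 3.101]
contact_force: [1.1, 0.4, -2.2]
opening: 0.416
```

Emit:
move_arm([
  {"tx": 0,"ty": 0,"tz": 0,"rx": 0,"ry": 0,"rz": 0,"gripper": -0.5},
  {"tx": 0,"ty": 0,"tz": 0,"rx": 0,"ry": 0,"rz": 0,"gripper": -0.5},
  {"tx": 0,"ty": 0,"tz": 0,"rx": 0,"ry": 0,"rz": 0,"gripper": -0.5},
])

```text
clock: 14.35
eef_pos: [480.2, -61.4, 198.5]
tcp_rot: [3.141, -0.002, 3.101]
contact_force: [-0.5, 0.5, -0.7]
opening: 0.417
```

Run:
```python
from h import *
e=r.sense();print(e["eef_pos"].round(1),e["opening"],abs(e["qvel"]).max())
p,D=r.grab_frame("side")
cv2.imwrite("pics/s10.png",cv2.resize(p[110:260,240:440,::-1],(800,600),interpolation=cv2.INTER_CUBIC))
for k in r.place_of("guard_center","side")+r.place_of("guard","side"): print(k)
P=cloud("side",D,p.max(2)<60);d=P-e["eef_pos"];a=e["tcp_rot"][2]-np.pi
u=d[:,:2]@[np.cos(a),np.sin(a)];w=d[:,:2]@[-np.sin(a),np.cos(a)]
k=(u>70)&(u<130)&(abs(w)<25)&(abs(d[:,2]-20)<35);print(k.sum(),P[k].min(0).round(),P[k].max(0).round())
```

```text
[480.2 -61.4 198.5] 0.4168112822103546 0.006944356068115706
{'location': [182.3, 334.6], 'confidence': 0.4}
{'location': [184.8, 333.0], 'confidence': 0.47}
{'location': [182.7, 333.8], 'confidence': 0.23}
{'location': [214.1, 327.5], 'confidence': 0.21}
59 [560. -79. 206.] [592. -51. 231.]
```

View pics/s10.png

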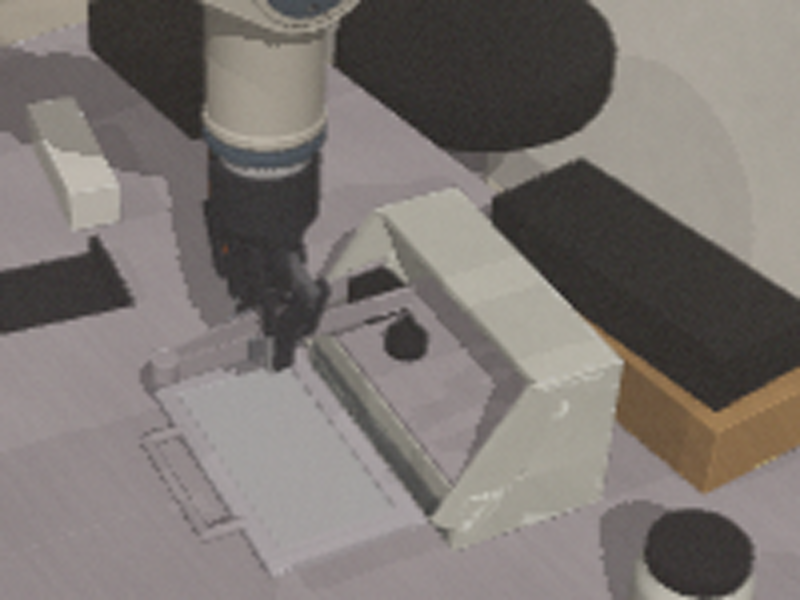

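The guard is in the jaws at crop (375,285), with its black points at z 206–231. The door is flat and the cap is still on the rack.

```bash
python3 -c "
from rig import r
print(r.sign_off())"
```

```text
the job is handed in; nothing more can be done
None
```

I swung the door down, gripped the tongs at their plates and lifted them off the rest. I then closed them on the guard, lifted it off the rack, drew it out at the front and raised it. The job was handed in at about 14.6 s; no verdict was reported.

**Last checks:**
- **Guard:** it is between the jaws with black points at z about 206–231 mm, so its centre is about 218 mm above the worktop, well over 140 mm.
- **Grip:** the opening held at 0.417 (about 35 mm), which matches the guard's width. The arm was still.
- **Scene:** in the last picture the door is flat and the cap is on the rack with nothing visibly shifted. I did not measure the cap's position again or check the other bystanders after the move; the bowl was outside that picture.

**Disagreements:** the network reported the guard with low confidence in that picture (0.2–0.5), so I relied on depth and the picture instead. While closing on the tongs in the rest, an upward force of about 10 N showed briefly and was gone once they were lifted.

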